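# Slide the hinged tin up onto the riser board

### The arm

A 7-joint arm with a two-finger parallel gripper is mounted at the origin on the work surface. World frame = base frame: x ahead of the robot, y to its left, z up, the work surface at z = 0. Lengths are in m, angles in degrees, forces in N, time in s.
With the tool pointing down it reaches from about 0.4 to 0.85 m from the base axis. Payload 10.4 kg.
Tool frame: the origin (TCP) lies at the very end of the fingers, on their centre line; the grasp point (between the pads) lies 19 mm behind it (ctrl.grip_point_offset is the distance from the TCP to the grasp point, in m); z points along the fingers, y is the line along which they close (so a half turn about z gives the same grasp; the last joint's range is limited). The gripper opens to 87 mm and grips with 3 to 60 N. Pads are 19 mm wide; open, the fingers measure 117 mm over their backs; the gripper's body (75 mm by 190 mm) begins 51 mm behind the grasp point.
Start: joints at [62.533, 19.034, -3.707, 83.658, 1.238, 77.344, -5.071], TCP at [0.276, -0.561, 0.223] pointing down, gripper open.
Joint ranges: [-148.97, 148.97], [-28.65, 121.19], [-84.17, 76.75], [9.2, 138.47], [-72.65, 252.65], [3.7, 117.97], [-149.18, 149.18]. Speed limits (degrees/s): [127.2, 127.2, 159.86, 159.86, 180, 180, 180].

### API

Orientations are given as a 3x3 rotation matrix whose columns are the frame's x, y, z axes.
In Python, from plant import ctrl gives the robot as it stands. The module is installed in compiled form; this text tells all that it offers.
- The arm moves only by the shell command python3 -m handwheel 'ROWS'. ROWS is a JSON object of lists of equal length, an entry for each row: "fingers": the closure, from -1 (fully open) to 1 (shut), so that 0 is half open; "translation": the shift along the tool's x, y, z in units of 4 cm (1.0 is 4 cm), a list of three; "roll": the turn about the tool's z in units of 2 pi rad (1.0 is 2 pi rad). In form: {"fingers": [fingers, ...], "translation": [[dx, dy, dz], ...], "roll": [roll, ...]}. A call has exactly 10 rows; each row shifts and turns the commanded pose from where the row before left it, along the tool's axes as they then stand; what a row does not reach is not made up. A row lasts 1/10 s, in which the tool goes at most 50 mm and 8.59 degrees, less where a joint would pass 70% of its speed; a pose out of reach is approached as far as the arm can. A call with a number of a shift or a turn outside -1 to 1 is refused whole. A call with a gripper value outside its range is refused whole. The fingers move at their own pace and stop on an object; the grip force is fixed at half the most. Time passes only in rows, so rows that do not move let the fingers close, or fill a call up. It gives the time, the measured TCP pose, the force, the opening and the grip force at its end, in the units of the state.
- ctrl.state(): the state, without advancing time (a new reading comes with each control period).
- ctrl.grab_frame(name): name is "scene" or "top" or "wrist"; returns the picture (384x512x3 uint8, red, green, blue); there is no depth.
- ctrl.calibration(name): a dict with "K" (3x3 intrinsics, pixels), "rvec" (rotation vector, rad) and "tvec" (3), from world to camera coordinates, as OpenCV has them; the wrist camera has in their place "T_tool_cam" (4x4, takes a point from camera to tool coordinates, whose origin is the TCP and whose axes are the flange's). Camera axes: x right, y down, z forward; pixel columns grow to the right and rows downward; lengths in m; the calibration is good to about 2 mm. A picture is of the moment at which its call begins: read the wrist's pose just before it. calibration takes no time and is no camera call.
- ctrl.job_done(): hands the job in; it is judged then, once.
Trained networks look in the newest picture that a camera, given by its name, has taken for a name from the list of things; names that differ only in an ending like _2 or _b are one class to them, and where a whole thing is asked for, a point or a joint stands for the part that bears it (a point fixed in the world has none). Each returns a list of dicts, best first, with "score" (0 to 1); they miss things now and then, are a little off and sometimes report something else, mostly with a low value. They report only what shows in the picture. A call takes as long as a camera call. They do not tell look-alikes from the thing itself.
- ctrl.trace(camera, name): "pixels" (384x512 bool, what is visible of it) and "extent" ([left, top, right, bottom] in pixels, round what is visible of it).
- ctrl.tip_of(camera, name): "uv" ([column, row] in pixels: a listed point, or the origin of a listed thing).
The state is a dict: "t": time; "qpos": joint angles; "joint_velocities": joint speeds; "tau": joint torques, N m; "tcp_pos": TCP position; "eef_rot": TCP orientation; "force": force on the tool from outside, world axes, zero at the start; "ft_torque": the same for the moment, N m; "gripper_width": opening from 0.0 (shut) to 1.0 (fully open); "grasp_force": force on a finger pad.
Only numpy, scipy, OpenCV 4.12 (cv2) and the standard library are available. Lean on these libraries where they do the work, as an engineer would, in place of code of your own. Each camera call takes 0.05 s, during which the arm holds its last target. There are 200 camera calls.

### The job

The rectangular tin with the hinged lid should stand up off the damp shelf: push it up the bevelled edge of the low plywood board until it stands wholly on the board's flat top, sitting square with the board, and let go of it. Slide it up the ramp rather than lifting it, and leave the round tin and the glass tumbler where they stand.

Things in the scene. Friction and masses are not known exactly. Their poses are not given: they have to be found in the camera images.
- hinged_tin: Plain metal rectangular tin, shut, handled as one solid block: 76 mm along its x, 96 mm along its y, 50 mm high, 0.3 to 0.6 kg. Hinge knuckles on its +x side (facing the ramp within 8 degrees) and a small clasp mid -x side stand out 2 to 4 mm. Origin: centre of the underside. Stands on the shelf before the ramp's foot, left or right of its middle line.
- ramp: Fixed plywood board, one edge a bevelled strip of darker wood. Origin: at shelf level under the middle of the crest. Its x points up the ramp (world +y within 17 degrees): the bevel rises from 0 at x = -80 mm to 14 mm at x = 0; the flat top, 14 mm high, runs on to x = 130 mm. 300 mm wide (y = -150 to 150), no rims. A loose grater, 206 mm tall, stands beyond its far end (x 245, y 90).
- round_tin: Plain metal round tin, 90 mm in diameter, 56 mm high, origin at the centre of its underside. A bystander, loose, standing before the ramp next to the hinged tin, with a gap of at least 20 mm between the two.
- tumbler: Glass tumbler of small brass valve cores, 74 mm across the rim, 92 mm high, origin at the centre of its underside. A loose bystander on the shelf beyond the board's far end (about x 225, y -80 mm in the board's frame).
Things that resemble listed ones, but are neither listed nor needed, are in the scene too. Leave any pink look-alike of the hinged_tin alone.

How it is judged:
By the outcome, as a careful person would: the job done as asked, in the order asked, and still so for the second after the job is handed in, with the robot touching nothing.
It also fails if it takes over 38 s, if anything falls off the work surface, if the arm or the gripper's body presses on something with over 40 N, if the wrist force passes 120 N, or if a joint passes its speed limit or range.

## Working session

There is one attempt and no reset: what is moved stays moved. The work goes in short steps, Python scripts to look and compute and a shell command to move; the robot and the scene stay as the last step left them, time stands still between calls to the robot, and variables do not carry over. Pictures are saved under pics/ and viewed, at most 10 in all, crops included, and the job is handed in when it is done.

```bash
mkdir -p pics
cat > h.py <<'E'
import numpy as np, cv2
from plant import ctrl
def cam(n):
    c=ctrl.calibration(n); R=cv2.Rodrigues(np.array(c["rvec"],float))[0]
    return np.array(c["K"]),R,np.array(c["tvec"],float).ravel()
def ray(n,uv,z):
    K,R,t=cam(n); o=-R.T@t
    d=R.T@np.linalg.inv(K)@np.array([uv[0],uv[1],1.]); return o+d*(z-o[2])/d[2]
def proj(n,P):
    K,R,t=cam(n); p=(R@np.atleast_2d(P).T).T+t; p=p@K.T; return p[:,:2]/p[:,2:]
E
python3 - <<'E'
from h import *
ims=[]
for n in ["top","scene"]:
    im=ctrl.grab_frame(n); cv2.imwrite(f"pics/{n}0.png",im[:,:,::-1]); ims.append(im)
    K,R,t=cam(n); print(n,"cam at",(-R.T@t).round(3))
    for th in ["hinged_tin","ramp","round_tin","tumbler"]:
        for d in ctrl.trace(n,th)[:3]: print(n,th,round(d["score"],2),d["extent"])
        for d in ctrl.tip_of(n,th)[:3]: print("  tip",round(d["score"],2),d["uv"],ray(n,d["uv"],0).round(3))
cv2.imwrite("pics/b.png",cv2.resize(ims[0],(768,576))[:,:,::-1])
print(ctrl.state())
E
```

```text
top cam at [0.54  0.03  0.899]
top hinged_tin 0.98 [289.8, 90.5, 352.1, 142.7]
top hinged_tin 0.63 [379.6, 153.8, 432.4, 192.2]
top hinged_tin 0.6 [294.6, 167.1, 343.0, 217.0]
  tip 0.92 [316.7, 195.3] [ 0.61  -0.114  0.   ]
  tip 0.72 [314.5, 121.8] [ 0.77  -0.114  0.   ]
  tip 0.64 [400.6, 174.3] [ 0.653 -0.296  0.   ]
top ramp 0.85 [190.0, 162.1, 306.2, 321.1]
  tip 0.86 [261.3, 239.0] [0.52  0.006 0.   ]
  tip 0.54 [140.5, 217.2] [0.569 0.26  0.   ]
top round_tin 0.66 [310.6, 238.5, 357.5, 289.9]
top tumbler 0.68 [108.3, 198.4, 156.1, 241.9]
  tip 0.72 [141.4, 218.5] [0.566 0.258 0.   ]
scene cam at [1.345 0.205 0.729]
scene hinged_tin 0.81 [71.3, 160.5, 136.7, 205.8]
scene hinged_tin 0.79 [170.9, 162.1, 212.5, 210.7]
scene hinged_tin 0.72 [130.5, 208.3, 189.1, 267.2]
  tip 0.87 [161.7, 247.0] [ 0.773 -0.117  0.   ]
  tip 0.66 [105.1, 188.1] [ 0.64  -0.304  0.   ]
  tip 0.6 [193.3, 193.3] [ 0.611 -0.107  0.   ]
scene ramp 0.73 [209.7, 132.8, 310.8, 233.1]
  tip 0.66 [252.9, 172.4] [0.511 0.005 0.   ]
  tip 0.54 [363.2, 202.7] [0.554 0.261 0.   ]
scene round_tin 0.72 [181.7, 123.3
[... 280 characters left out ...]
1]), 'joint_velocities': array([-0.08572879,  0.04425202, -0.03708759,  0.07098949, -0.05926017,
       -0.03530648,  0.02545218]), 'tau': array([ 1.50277783e-04, -6.23027658e+01,  2.45529570e-02, -3.90113354e+01,
       -6.13355334e-02,  3.17617622e-02,  3.49797801e-05]), 'tcp_pos': array([ 0.27569782, -0.56094325,  0.22259219]), 'eef_rot': array([[ 8.97476821e-01,  4.41061616e-01,  7.47828718e-05],
       [ 4.41061622e-01, -8.97476815e-01, -1.05397410e-04],
       [ 2.06291418e-05,  1.27575587e-04, -9.99999992e-01]]), 'force': array([-0.48823235, -0.68279204,  0.02510853]), 'ft_torque': array([-0.00631956, -0.05314681, -0.06788474]), 'grasp_force': 0.0, 'gripper_width': 1.0009543044132403}
```

View pics/b.png

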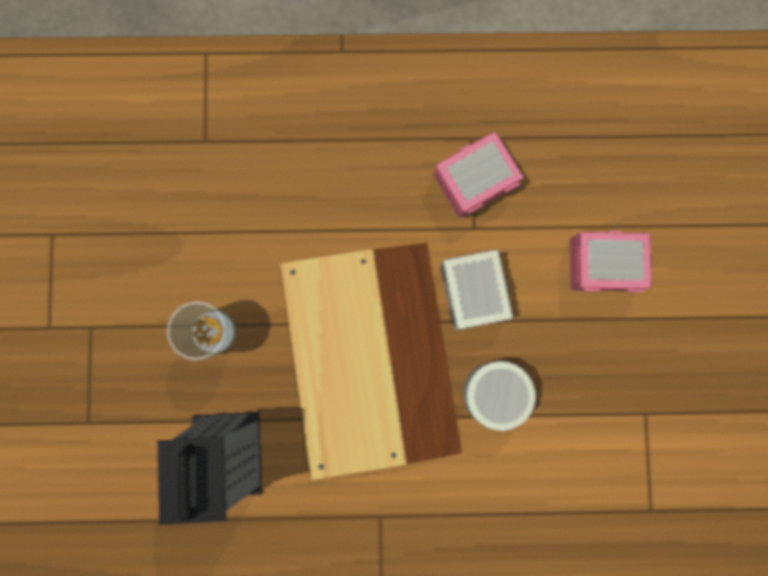

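View pics/scene0.png

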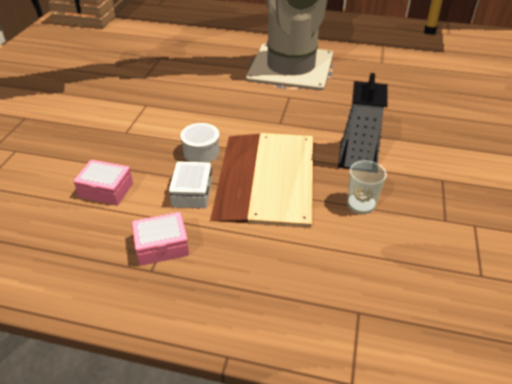

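The top view shows three candidates for the hinged tin. The grey one is at (318,193) in raw top pixels, and the two pink ones are at (320,117) and (408,174). The grey one fits: it is plain metal, it stands before the ramp's foot, and the round tin (334,264) is next to it. I'll confirm this in a crop and measure from it.

Run:
```python
from h import *
im=cv2.imread("pics/top0.png")
c=im[145:305,265:365]; cv2.imwrite("pics/crop.png",cv2.resize(c,None,fx=3.7,fy=3.7,interpolation=cv2.INTER_CUBIC))
s=512/768
q=lambda p,z: ray("top",np.array(p)*s,z)[:2]
A=[q(p,.014) for p in [(281,264),(312,479),(373,249),(406,464)]]; B=[q(p,0) for p in [(427,243),(461,453)]]
print(np.round(A+B,3))
ctrl.grab_frame("top")
ds=[d for d in ctrl.trace("top","hinged_tin") ]
for d in ds:
    m=d["pixels"].astype(np.uint8); ys,xs=np.nonzero(m); col=im[ys,xs].mean(0)
    cs=cv2.findContours(m,0,2)[0]; r=cv2.minAreaRect(max(cs,key=cv2.contourArea))
    print(round(d["score"],2),col.round(),np.round(r[0],1),np.round(r[1],1),r[2],[ray("top",p,.05)[:2].round(3) for p in cv2.boxPoints(r)],len(xs))
for d in ctrl.trace("top","round_tin"):
    ys,xs=np.nonzero(d["pixels"]); print("round",d["score"],ray("top",(xs.mean(),ys.mean()),.045))
```

```text
[[ 0.654  0.159]
 [ 0.359  0.117]
 [ 0.673  0.03 ]
 [ 0.377 -0.011]
 [ 0.683 -0.047]
 [ 0.388 -0.088]]
0.97 [140. 138. 180.] [406.5 174. ] [40. 53.] 90.0 [array([ 0.689, -0.237]), array([ 0.687, -0.346]), array([ 0.606, -0.341]), array([ 0.607, -0.234])] 2084
0.72 [146. 143. 183.] [318.2 115.8] [38.9 49.9] 60.2551155090332 [array([ 0.78, -0.05]), array([ 0.831, -0.14 ]), array([ 0.759, -0.178]), array([ 0.709, -0.088])] 1848
round 0.56 [ 0.47128391 -0.13611582  0.045     ]
```

View pics/crop.png

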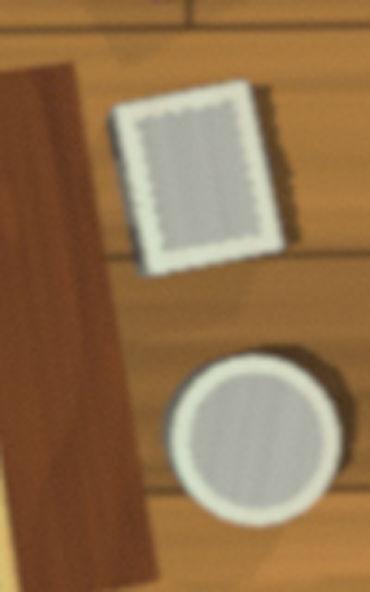

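The crop confirms it: the grey hinged tin's top corners are at crop pixels (110,105), (247,80), (285,245) and (148,275), with the round tin below at (255,440). I'm turning the tool square with the ramp (ramp x is about 98° in the world) and working out the tin pose.

```bash
python3 -m handwheel '{"fingers":[0,0,0,0,0,0,0,0,0,0],"translation":[[0,0,0],[0,0,0],[0,0,0],[0,0,0],[0,0,0],[0,0,0],[0,0,0],[0,0,0],[0,0,0],[0,0,0]],"roll":[-0.02,-0.02,-0.02,-0.02,-0.02,-0.02,-0.02,-0.02,-0.02,-0.02]}'
cat >> h.py <<'E'
X=np.array([-.139,.990]);Y=np.array([-.990,-.139]);O=np.array([.525,.0095])
def rf(p): d=np.array(p)[:2]-O; return np.array([d@X,d@Y])
def tool():
    s=ctrl.state(); R=s["eef_rot"]; print("t",s["t"],"tcp",s["tcp_pos"].round(4),"ramp",rf(s["tcp_pos"]).round(4),"yaw err",np.degrees(np.arctan2(R[1,0],R[0,0])-np.arctan2(X[1],X[0])).round(2),"w",s["gripper_width"],"F",s["force"].round(1)); return s
E
python3 - <<'E'
from h import *
c=[np.array(p)/3.7+[265,145] for p in [(110,105),(247,80),(285,245),(148,275)]]
P=np.array([rf(ray("top",p-.4,.05)) for p in c]); print(P.round(3),P.mean(0))
for a,b in [(0,3),(1,2)]: d=P[b]-P[a]; print("tin yaw vs ramp",np.degrees(np.arctan2(-d[0],d[1])))
for a,b in [(1,0),(2,3)]: d=P[b]-P[a]; print("  ",np.degrees(np.arctan2(d[1],d[0])))
s=tool(); R=s["eef_rot"]; T=np.array([*(O-.225*X+P.mean(0)[1]*Y),.22])
print(R.T@(T-s["tcp_pos"])/.04)
E
```

```text
t: 2.05
tcp_pos: [0.2757, -0.5609, 0.2226]
eef_rot: [[-0.147, 0.989, 0.0], [0.989, 0.147, -0.0], [-0.0, -0.0, -1.0]]
force: [-0.1, -0.2, 0.9]
gripper_width: 0.502
grasp_force: 0.0
[[-0.089 -0.116]
 [-0.165 -0.118]
 [-0.17  -0.026]
 [-0.094 -0.021]] [-0.12938784 -0.07044132]
tin yaw vs ramp 3.192708118024848
tin yaw vs ramp 3.1160393177688177
   1.6219715129229482
   3.4475156316753255
t 2.05 tcp [ 0.2757 -0.5609  0.2226] ramp [-0.5301  0.3261] yaw err 0.48 w 0.5020297476003085 F [-0.1 -0.2  0.9]
[7.54956141 9.97906331 0.06354734]
```

```bash
for k in 1; do python3 -m handwheel '{"fingers":[0,0,0,0,0,0,0,0,0,0],"translation":[[0.78,1,0],[0.78,1,0],[0.78,1,0],[0.78,1,0],[0.78,1,0],[0.78,1,0],[0.78,1,0],[0.78,1,0],[0.78,1,0],[0.78,1,0]],"roll":[0.0013,0,0,0,0,0,0,0,0,0]}'; done
python3 - <<'E'
from h import *
s=tool()
im=ctrl.grab_frame("wrist"); cv2.imwrite("pics/w1.png",im[:,:,::-1])
im=ctrl.grab_frame("top"); cv2.imwrite("pics/t1.png",im[:,:,::-1])
s=tool()
E
```

```text
t: 3.05
tcp_pos: [0.626, -0.2017, 0.2227]
eef_rot: [[-0.133, 0.991, 0.0], [0.991, 0.133, -0.0], [-0.0, 0.0, -1.0]]
force: [0.4, -0.6, -0.4]
gripper_width: 0.502
grasp_force: 0.0
t 3.05 tcp [ 0.626  -0.2017  0.2227] ramp [-0.2231 -0.0706] yaw err -0.32 w 0.5019462573340984 F [ 0.4 -0.6 -0.4]
t 3.15 tcp [ 0.6287 -0.1943  0.2221] ramp [-0.2162 -0.0743] yaw err 0.3 w 0.49692236401632184 F [-1.   0.3 -0.3]
```

View pics/w1.png

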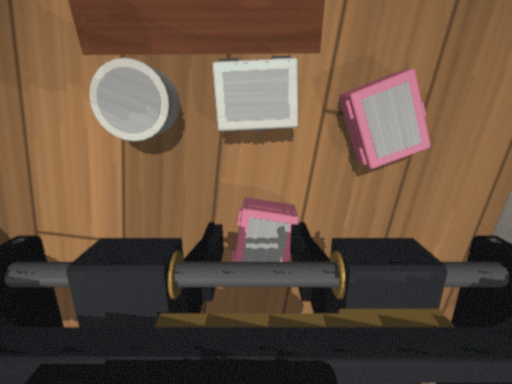

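The wrist view shows the grey tin's top at (213–298, 58–131), square before the ramp foot at row 53. The round tin is to its left at (135,98), and a pink tin lies just behind, its near edge at row ~202 beside the fingers. I'm checking that there is room to go down.

```bash
cat >> h.py <<'E'
def wray(uv,z,pos,R):
    c=ctrl.calibration("wrist");T=np.array(c["T_tool_cam"]);K=np.array(c["K"])
    o=pos+R@T[:3,3]; d=R@T[:3,:3]@np.linalg.inv(K)@np.array([uv[0],uv[1],1.])
    return o+d*(z-o[2])/d[2]
E
python3 - <<'E'
from h import *
s=ctrl.state(); pos,R=s["tcp_pos"],s["eef_rot"]
for n,uv,z in [("c",(213,61),.05),("c",(297,58),.05),("c",(298,128),.05),("c",(217,131),.05),("foot",(82,54),0),("foot",(320,52),0),("pink",(243,202),.05),("pink",(297,206),.05),("round",(130,98),.056)]:
    print(n,rf(wray(uv,z,pos,R)).round(4))
E
```

```text
c [-0.0877 -0.0245]
c [-0.0841 -0.1173]
c [-0.1596 -0.1221]
c [-0.1635 -0.0262]
foot [-0.0733  0.1475]
foot [-0.0694 -0.1527]
pink [-0.2525 -0.0562]
pink [-0.2576 -0.1256]
round [-0.1271  0.0695]
```

```bash
python3 -m handwheel '{"fingers":[0,0,0,0,0,0,0,0,0,0],"translation":[[0.08,0,0.3],[0,0,0.7],[0,0,0.7],[0,0,0.7],[0,0,0.7],[0,0,0.7],[0,0,0.6],[0,0,0.4],[0,0,0.3],[0,0,0.15]],"roll":[-0.0008,0,0,0,0,0,0,0,0,0]}'; python3 -c "
from h import *
ctrl.grab_frame('top');tool()"
```

```text
t: 4.15
tcp_pos: [0.6238, -0.2004, 0.0116]
eef_rot: [[-0.138, 0.99, -0.001], [0.99, 0.138, -0.0], [0.0, -0.001, -1.0]]
force: [-0.1, 0.3, 0.7]
gripper_width: 0.504
grasp_force: 0.0
t 4.2 tcp [ 0.6238 -0.2002  0.0113] ramp [-0.2213 -0.0687] yaw err -0.03 w 0.5027285528180805 F [-1.  -0.2 -1.4]
```

```bash
python3 -m handwheel '{"fingers":[0,0,0,0,0,0,0,0,0,0],"translation":[[0.12,0,0],[0.12,0,0],[0.12,0,0],[0.12,0,0],[0.12,0,0],[0.12,0,0],[0.12,0,0],[0.12,0,0],[0.12,0,0],[0.12,0,0]],"roll":[0,0,0,0,0,0,0,0,0,0]}'
python3 - <<'E'
from h import *
s=ctrl.state();im=ctrl.grab_frame("wrist");tool();cv2.imwrite("pics/w2.png",im[:,:,::-1])
E
```

```text
t: 5.2
tcp_pos: [0.6176, -0.1531, 0.0126]
eef_rot: [[-0.138, 0.99, -0.0], [0.99, 0.138, -0.001], [-0.001, -0.0, -1.0]]
force: [-0.0, -3.1, 0.0]
gripper_width: 0.499
grasp_force: 1.5
t 5.25 tcp [ 0.6177 -0.1517  0.0126] ramp [-0.1725 -0.0693] yaw err 0.01 w 0.4986569047712914 F [-0.6 -1.8 -0.6]
```

View pics/w2.png

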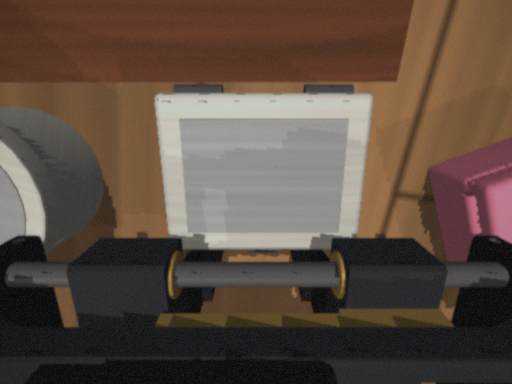

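Both fingers are on the tin's back face at row ~248, and the tin is square and centred. Now I push it up.

```bash
python3 -m handwheel '{"fingers":[0,0,0,0,0,0,0,0,0,0],"translation":[[0.12,0,0],[0.12,0,0],[0.12,0,0],[0.12,0,0],[0.12,0,0],[0.12,0,0],[0.12,0,0],[0.12,0,0],[0.12,0,0],[0.12,0,0]],"roll":[0,0,0,0,0,0,0,0,0,0]}'
python3 - <<'E'
from h import *
s=ctrl.state();im=ctrl.grab_frame("wrist");tool();cv2.imwrite("pics/w3.png",im[:,:,::-1])
E
```

```text
t: 6.25
tcp_pos: [0.6112, -0.105, 0.0127]
eef_rot: [[-0.139, 0.99, 0.0], [0.99, 0.139, -0.001], [-0.001, 0.0, -1.0]]
force: [0.7, -4.0, 0.4]
gripper_width: 0.499
grasp_force: 2.4
t 6.3 tcp [ 0.6111 -0.1036  0.0126] ramp [-0.1239 -0.0695] yaw err 0.04 w 0.49839354919743295 F [ 0.1 -2.9  0.1]
```

View pics/w3.png

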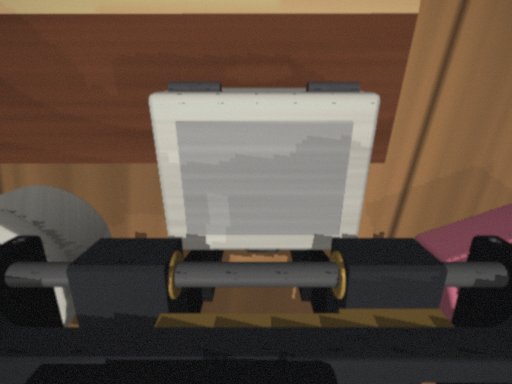

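The tin is climbing square, its front up on the dark bevel (row ~90), and the push is only about 4 N. I'm continuing and now rising with the slope.

```bash
python3 -m handwheel '{"fingers":[0,0,0,0,0,0,0,0,0,0],"translation":[[0.12,0,0],[0.12,0,0],[0.12,0,0],[0.12,0,0],[0.12,0,-0.01],[0.12,0,-0.021],[0.12,0,-0.021],[0.12,0,-0.021],[0.12,0,-0.021],[0.12,0,-0.021]],"roll":[0,0,0,0,0,0,0,0,0,0]}'; python3 -m handwheel '{"fingers":[0,0,0,0,0,0,0,0,0,0],"translation":[[0.12,0,-0.021],[0.12,0,-0.021],[0.12,0,-0.021],[0.12,0,-0.021],[0.12,0,-0.021],[0.12,0,-0.021],[0.12,0,-0.021],[0.12,0,-0.021],[0.12,0,-0.021],[0.12,0,-0.021]],"roll":[0,0,0,0,0,0,0,0,0,0]}'
python3 - <<'E'
from h import *
s=ctrl.state();im=ctrl.grab_frame("wrist");tool();cv2.imwrite("pics/w4.png",im[:,:,::-1])
E
```

```text
t: 7.3
tcp_pos: [0.6046, -0.0572, 0.0174]
eef_rot: [[-0.139, 0.99, 0.0], [0.99, 0.139, -0.0], [-0.001, 0.0, -1.0]]
force: [-0.6, -5.3, 2.5]
gripper_width: 0.497
grasp_force: 3.0
t: 8.3
tcp_pos: [0.5974, -0.0091, 0.0253]
eef_rot: [[-0.139, 0.99, -0.001], [0.99, 0.139, 0.0], [0.0, -0.001, -1.0]]
force: [0.2, -1.3, -2.1]
gripper_width: 0.504
grasp_force: 0.9
t 8.35 tcp [ 0.5974 -0.008   0.0256] ramp [-0.0274 -0.0693] yaw err 0.08 w 0.5025438819400293 F [ 0.3 -0.3 -0.3]
```

View pics/w4.png

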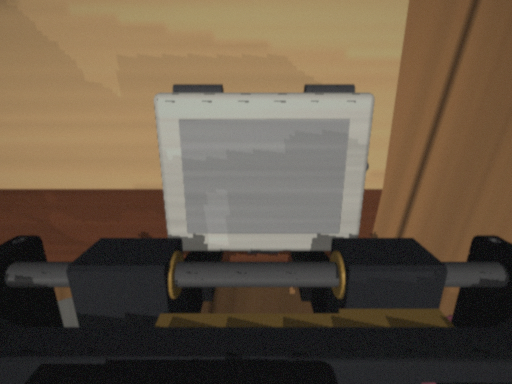

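The tin has crossed the crest and lies flat again, its rear about 17 mm short of the crest. One last push of about 45 mm.

```bash
python3 -m handwheel '{"fingers":[0,0,0,0,0,0,0,0,0,0],"translation":[[0.12,0,-0.02],[0.12,0,-0.02],[0.12,0,-0.02],[0.12,0,0],[0.12,0,0],[0.12,0,0],[0.12,0,0],[0.12,0,0],[0.1,0,0],[0.05,0,0]],"roll":[0,0,0,0,0,0,0,0,0,0]}'
python3 - <<'E'
from h import *
s=ctrl.state();im=ctrl.grab_frame("wrist");s=tool();cv2.imwrite("pics/w5.png",im[:,:,::-1])
E
```

```text
t: 9.35
tcp_pos: [0.5916, 0.0347, 0.028]
eef_rot: [[-0.139, 0.99, 0.0], [0.99, 0.139, -0.0], [-0.0, 0.0, -1.0]]
force: [1.3, -3.7, 1.6]
gripper_width: 0.502
grasp_force: 1.9
t 9.4 tcp [0.5916 0.0349 0.028 ] ramp [ 0.0159 -0.0694] yaw err 0.03 w 0.5024629568935589 F [-0.4 -1.3 -0. ]
```

View pics/w5.png

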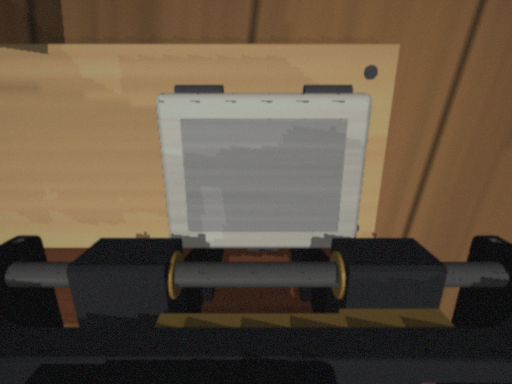

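The tin is flat and square on the light top, with its front at row ~95 and the board's far edge at row 45. I'm backing off and rising to check from above.

```bash
python3 -m handwheel '{"fingers":[0,0,0,0,0,0,0,0,0,0],"translation":[[-0.1,0,0],[-0.3,0,0],[-0.5,0,0],[-0.3,0,-0.3],[0,0,-0.8],[0,0,-0.9],[0,0,-0.9],[0,0,-0.9],[0,0,-0.5],[0,0,-0.2]],"roll":[0,0,0,0,0,0,0,0,0,0]}'; python3 -m handwheel '{"fingers":[0,0,0,0,0,0,0,0,0,0],"translation":[[-0.5,0,0],[-0.7,0,0],[-0.7,0,0],[-0.7,0,0],[-0.5,0,0],[-0.3,0,0],[0,0,0],[0,0,0],[0,0,0],[0,0,0]],"roll":[0,0,0,0,0,0,0,0,0,0]}'
python3 - <<'E'
from h import *
tool();im=ctrl.grab_frame("top");cv2.imwrite("pics/t6.png",cv2.resize(im,(768,576))[:,:,::-1])
c=im[130:340,160:370]; cv2.imwrite("pics/t6.png",cv2.resize(c,None,fx=2.8,fy=2.8,interpolation=cv2.INTER_CUBIC)[:,:,::-1])
E
```

```text
t: 10.4
tcp_pos: [0.5993, -0.0136, 0.2113]
eef_rot: [[-0.139, 0.99, 0.004], [0.99, 0.139, -0.0], [-0.001, 0.004, -1.0]]
force: [0.0, 0.3, -0.1]
gripper_width: 0.501
grasp_force: 0.0
t: 11.4
tcp_pos: [0.6172, -0.1466, 0.2081]
eef_rot: [[-0.141, 0.99, 0.0], [0.99, 0.141, 0.0], [0.0, 0.0, -1.0]]
force: [-0.4, 0.0, -0.9]
gripper_width: 0.504
grasp_force: 0.0
t 11.4 tcp [ 0.6172 -0.1466  0.2081] ramp [-0.1673 -0.0696] yaw err 0.11 w 0.5039893811631453 F [-0.4  0.  -0.9]
```

View pics/t6.png

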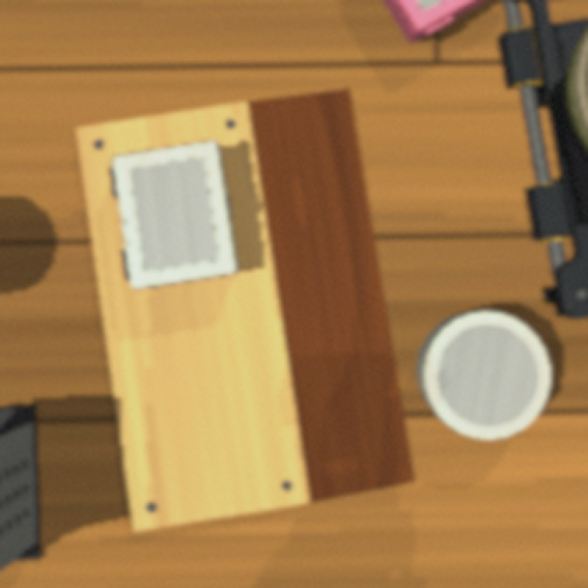

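The top view shows the tin (112–235, 142–287) wholly on the light flat top and square with it. The round tin is still at raw (334,264), as at the start.

```bash
python3 -c "
from plant import ctrl
print(ctrl.job_done())"
```

```text
the job is handed in; nothing more can be done
None
```

The hinged tin was pushed up the bevel and stands wholly on the board's flat top, square with it and released, with the round tin and tumbler not touched; the job was handed in at about 11.5 s.

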